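Release a battery pack from its desktop charger

ROBOT

A 7-joint arm with a two-finger parallel gripper is mounted at the origin on a cart in front of the work surface, level with it; the furniture and walls round the work are solid. World frame = base frame: x ahead of the robot, y to its left, z up, the work surface at z = 0. Lengths are in m, angles in rad, forces in N, time in s.
With the tool pointing down it reaches from about 0.375 to 0.925 m from the base axis. Payload 3.1 kg.
Tool frame: the origin (TCP) lies where the fingers leave the gripper's body, on its centre line; the fingertips stand 73 mm ahead of it and the grasp point (between the pads) lies ahead of it (env.grasp_offset is the z of the grasp point in the tool frame, in m); z points along the fingers, y is the line along which they close (so a half turn about z gives the same grasp; the last joint's range is limited). The gripper opens to 85 mm and grips with 20 to 120 N. Pads are 22 mm wide; open, the fingers measure 114 mm over their backs; the gripper's body (76 mm by 85 mm) begins 54 mm behind the grasp point. The pads swing forward as they close: fully open they stand 13 mm farther back than shut.
Start: joints at [-1.216, 0.383, 0.044, 1.598, -0.018, 1.161, -0.05], TCP at [0.284, 0.585, 0.304] pointing down, gripper open.
Joint ranges: [-2.61, 2.61], [-0.41, 2.15], [-1.48, 1.57], [0, 2.5], [-1.57, 4.71], [0.05, 1.97], [-2.85, 2.85]. Speed limits (rad/s): [2.79, 2.79, 3.14, 3.14, 3.14, 3.14, 3.14].

INTERFACE

Orientations are given as a unit quaternion [x, y, z, w].
In Python, from rig import env gives the robot as it stands. The module is installed in compiled form; this text tells all that it offers.
- The arm moves only by the tool send_rows, never from a script. Its argument "moves" is a list of rows, each a list of 4 numbers: the shift along the tool's x, y, z in mm, then the turn about the tool's z in degrees. A call has 1 to 10 rows; each row shifts and turns the commanded pose from where the row before left it, along the tool's axes as they then stand; what a row does not reach is not made up. A row lasts 1/8 s, in which the tool goes at most 62.5 mm and 10.7 degrees, less where a joint would pass 70% of its speed; a pose out of reach is approached as far as the arm can. A call with a gripper value outside its range is refused whole. "grip" is the finger opening in mm, from 0 to 85.4, set as the call begins (left out, the last holds). The fingers move at their own pace and stop on an object; "grip_force" is the grip in N (left out, the last holds). Time passes only in rows, so rows that do not move let the fingers close. It gives the time, the measured TCP pose, the force, the opening and the grip force at its end, in the units of the state.
- env.observe(): the state, without advancing time (a new reading comes with each control period).
- env.grab_frame(name): name is "scene" or "top"; returns a dict with "pixels" (420x560x3 uint8, blue, green, red), "range_z" (420x560 float32, m along the optical axis (not along the pixel's ray), 0 where there is no reading), "fov_y" (degrees; the focal length in pixels is half the picture's height over the tangent of half this angle, whatever the lens; pixels are square), "cx", "cy" (the principal point, pixels), "rvec" (rotation vector, rad) and "tvec" (3), from world to camera coordinates, as OpenCV has them. Camera axes: x right, y down, z forward; pixel columns grow to the right and rows downward; lengths in m; the calibration is good to about 2 mm. A picture is of the moment at which its call begins.
- env.finish_job(): hands the job in; it is judged then, once.
The state is a dict: "time": time; "joint_positions": joint angles; "qvel": joint speeds; "tau": joint torques, N m; "ee_pos": TCP position; "tcp_rot": TCP orientation; "ft_force": force on the tool from outside, world axes, zero at the start; "ft_torque": the same for the moment, N m; "finger_gap": opening from 0.0 (shut) to 1.0 (fully open); "finger_force": force on a finger pad.
Only numpy, scipy, OpenCV 4.12 (cv2) and the standard library are available. Lean on these libraries where they do the work, as an engineer would, in place of code of your own. Each camera call takes 0.05 s, during which the arm holds its last target. There are 200 camera calls.

TASK

Take the charged battery pack off its charger: press the charger's spring latch pad down with a fingertip and, keeping it down, push the pack by its end past the latch and on along the charger, until it is right out of the rails and stands flat and straight on the open shelf at the other end, at or close to the low end stop. Only press and push, never lift the pack; then take the hand away so that the latch springs back up, and leave the other things on the desk where they are.

Things in the scene. Friction and masses are not known exactly. Their poses are not given: they have to be found in the camera images.
- charger: grey desktop charger, fixed: slab 130 mm wide (its x), y from -140 to +116 mm, top (deck) 26 mm above the desk; low indicator panel along -x. Origin on the desk; +y is the way the pack slides out, z up. In y: black latch pad -131 to -66, rails -66 to -6, open shelf -6 to +110, end stop
- pack: black battery pack 82 mm wide (x), 100 long (y), 46 high, about 0.3 kg, slides with slight friction. Origin: centre of its underside, axes along the charger's. Seated in the rails its origin reads y = -10, z = 26 mm in the charger's frame, with 2 mm of play. It is out of the rails beyond y = +44 mm and meets the end stop at +60 mm
- pack_rear (a point): middle of the pack's flat upright -y end, which faces the latch pad and is the end to push; 30 mm above the pack's underside. Seated, it is at y = -60 mm in the charger's frame, 6 mm from the pad's edge
- rails_end (a point): on the deck midway between the +y ends of the two rails (y = -6 mm in the charger's frame). The rails stand 15 mm above the deck; their inward lips hold the pack's foot down and leave a gap 68 mm wide (x) between them, through which closed fingers can follow the pack
- latch (a joint): travel of the spring latch straight down, m: 0 up (locked), 0.011 down on its stop; 2.5 N to start, 6 N fully down, springs back up. A nose on it, hidden under the pack, stops the pack; beyond 0.0065 the pack is free. The pack has passed the nose after 19 mm of sliding (origin at y = +9 mm); from then on the latch need not be held
- latch_pad (a point): centre of the ribbed top of the latch pad, 60 mm wide (x), 65 mm long (y); moves with it. Up, it stands 12 mm above the deck; fully down 1 mm above it, so closed fingers can hold it down and slide level from the pad on over the deck behind the pack. Past the pad the nose may press up lightly under the fingers
- charger_stop (a point): foot of the end stop on the deck, middle of its inner face: a rounded ledge 5 mm high, 92 mm wide, at the +y end of the shelf; the pack's front end can be pushed up to it
- stapler: the black stapler, 38 x 165 x 50 mm; a bystander, loose beside the charger, to be left alone
- pencil_blue: the blue pencil, 8 x 158 mm; a bystander, loose beside the charger, to be left alone
- eraser: the pink eraser, 22 x 55 x 12 mm; a bystander, loose beside the charger, to be left alone
- calculator: the pocket calculator, 115 x 68 x 16 mm; a bystander, loose beside the charger, to be left alone
- battery_c: the round cell standing on end, 26 mm across, 48 mm high; a bystander, loose beside the charger, to be left alone
- correction_fluid: the small bottle with a black cap, 30 mm across, 65 mm high; a bystander, loose beside the charger, to be left alone
- usb_stick: the memory stick, 18 x 58 x 9 mm; a bystander, loose beside the charger, to be left alone
Not all that is in view belongs to the job. Leave any green or yellow look-alike of the pack alone.

How it is judged:
On the way, in this order (a step that is already met when the one before it is completed fails the run):
1. the latch is held down while the pack is still seated (value of joint latch above 0.0065 m and y of pack in the frame of charger below 0 m), for 0.1 s.
2. the pack has been slid past the latch nose, not lifted over it (y of pack in the frame of charger above 0.01 m and z of pack in the frame of charger below 0.032 m), for 0.05 s.
At the end, for the whole second after the job is handed in: the pack stands at rest and flat on the charger's open shelf, its rear end past the ends of the rails (origin at y = 46 to 64 mm in the charger's frame; at the end stop it reads 60), within 15 mm of the middle line and 0.12 rad of straight; the latch is up again (under 1.5 mm of travel) (y of pack in the frame of charger between 0.046 and 0.064 m and x of pack in the frame of charger between -0.015 and 0.015 m and z of pack in the frame of charger between 0.024 and 0.029 m and angle between the y axis of pack and the y axis of charger, either way round below 0.12 rad and angle between pack's own z axis and vertical below 0.04 rad and value of joint latch below 0.0015 m and linear speed of pack below 0.01 m/s); the robot touches nothing.
It fails at once if the pack is lifted more than 10 mm off the deck (z of pack in the frame of charger above 0.036 m).
It fails at once if the pack is tipped by more than 0.25 rad (angle between pack's own z axis and vertical above 0.25 rad).
It fails at once if one of the bystanders is shifted or lifted by more than 20 mm (distance of any of stapler, pencil_blue, eraser, calculator, battery_c, correction_fluid, usb_stick from where it was at the start of the episode above 0.02 m).
It also fails if it takes over 32 s, if anything falls off the work surface, if the arm or the gripper's body presses on something with over 40 N, if the wrist force passes 120 N, or if a joint passes its speed limit or range.

## Working session

There is one attempt and no reset: what is moved stays moved. The work goes in short steps, Python scripts to look and compute and a tool call to move; the robot and the scene stay as the last step left them, time stands still between calls to the robot, and variables do not carry over. Pictures are saved under pics/ and viewed, at most 10 in all, crops included, and the job is handed in when it is done.

Besides the shell and the picture viewer there is one more tool, called after "Emit:" as a command line: name --pt "numbers of a row" for each row, then --argument value for the rest. send_rows: Moves the arm, as the interface text tells. Its arguments: {"type":"object","properties":{"moves":{"type":"array","items":{"type":"array","items":{"type":"number"}}},"grip":{"type":"number"},"grip_force":{"type":"number"}},"required":["moves"]}

```bash
mkdir -p pics; cat > h.py <<'E'
from rig import env
import numpy as np, cv2
def grab(n):
    f=env.grab_frame(n); R=cv2.Rodrigues(np.array(f['rvec'],float))[0]; t=np.array(f['tvec'],float).ravel()
    F=210/np.tan(np.radians(f['fov_y'])/2); return f,R,t,F
def cloud(g):
    f,R,t,F=g; z=f['range_z']; v,u=np.mgrid[:420,:560]
    c=np.stack([(u-f['cx'])/F*z,(v-f['cy'])/F*z,z],-1); w=(c-t)@R; w[z==0]=np.nan; return w
E
python3 - <<'E'
from h import *
a=grab('scene');b=grab('top')
for n,g in(('scene',a),('top',b)):
    cv2.imwrite(f'pics/{n}0.png',g[0]['pixels']); np.save(f'{n}.npy',cloud(g)); print(n,-g[1].T@g[2],g[3],g[0]['cx'],g[0]['cy'])
print(env.observe(),env.grasp_offset)
E
```

```text
scene [-0.59869673 -0.50508773  0.72068726] 457.25572187127926 285.23029950508504 218.22672491261005
top [0.27005933 0.06312328 1.32076477] 519.371601460918 281.463924860706 212.35183217144404
{'time': 0.1, 'joint_positions': array([-1.21579943,  0.38379086,  0.04385252,  1.59943847, -0.01793646,
        1.16123134, -0.04989217]), 'qvel': array([ 7.20732120e-05, -1.30973048e-03,  6.49360923e-04, -3.68696424e-03,
       -6.82186889e-04, -2.32625550e-03, -1.80377891e-04]), 'tau': array([ 2.91742137e-03, -4.34727967e+01,  1.02925323e+00, -2.50455379e+01,
        1.08387647e-02,  5.45342729e-03, -1.34850876e-05]), 'ee_pos': array([0.2840527 , 0.58387205, 0.30257854]), 'tcp_rot': array([ 2.24440893e-01,  9.74486918e-01, -1.21670347e-03, -2.26936802e-04]), 'ft_force': array([ 0.14358381,  0.24186723, -0.30935133]), 'ft_torque': array([-0.02901185, -0.0157902 , -0.02184286]), 'finger_force': 0.0, 'finger_gap': 1.0068142831072415} 0.0539
```

View pics/top0.png

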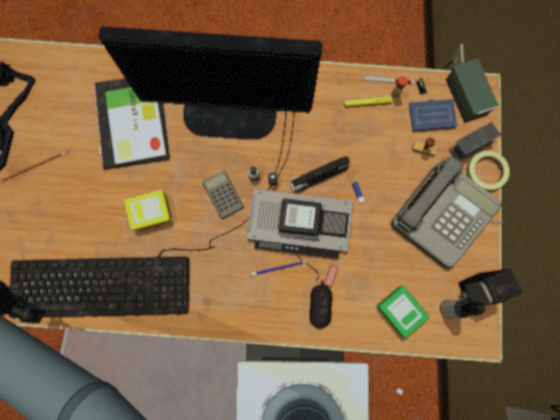

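View pics/scene0.png

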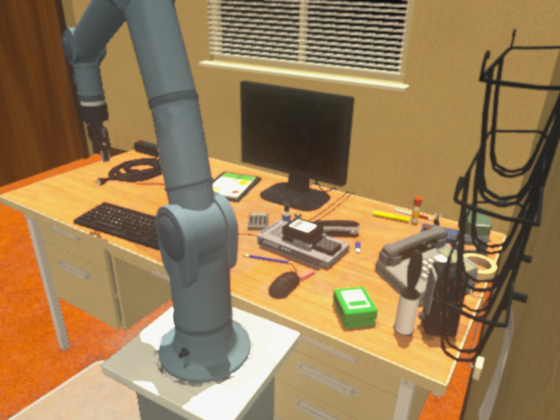

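The top view shows three candidates: the black pack on the grey charger at (300,216), a yellow look-alike at (149,210) and a green one at (404,312). I choose the black one. The ribbed latch pad is to its right at about (335,222), so the slide-out direction is to the left in the image (world +y).

```bash
python3 - <<'E'
from h import *
w=np.load('top.npy'); im=cv2.imread('pics/top0.png')
cv2.imwrite('pics/crop.png',cv2.resize(im[140:300,190:390],None,fx=4,fy=4,interpolation=cv2.INTER_CUBIC)[:600])
sub=np.zeros((420,560),bool); sub[182:258,240:360]=1
z=w[...,2]
def rect(m,n):
    c,_=cv2.findContours(m.astype(np.uint8),0,2); c=max(c,key=cv2.contourArea)
    P=w[c[:,0,1],c[:,0,0],:2].astype(np.float32)*1000
    r=cv2.minAreaRect(P); print(n,r,'medz',np.median(z[m]))
rect(sub&(z>.06)&(z<.085),'packtop'); rect(sub&(z>.018),'charger'); rect(sub&(z>.018)&(z<.033),'deck')
cols=[]
for x in range(246,356,4): cols.append((x,[round(1000*z[y,x]) for y in (200,210,217,224,232,240)]))
for c in cols: print(*c)
for p in [(217,335),(217,300),(222,256)]: print(p,w[p])
E
```

```text
packtop ((500.8226623535156, 11.813125610351562), (100.00054931640625, 84.77672576904297), 83.260986328125) medz 0.07247283097096231
charger ((490.16552734375, 11.086273193359375), (255.6190185546875, 151.9129180908203), 83.87722778320312) medz 0.028628485458754398
deck ((490.16552734375, 11.086273193359375), (255.6190185546875, 151.9129180908203), 83.87722778320312) medz 0.02602380214574827Traceback (most recent call last):
  File "<stdin>", line 12, in <module>
ValueError: cannot convert float NaN to integer
```

View pics/crop.png

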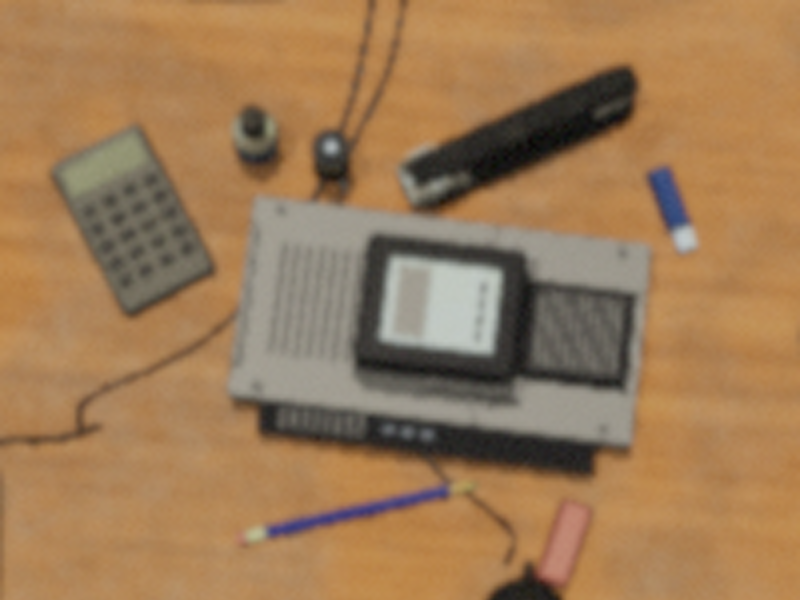

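The crop confirms the black pack with the white label, in the rails with the ribbed pad to its right. The depth fit gives the charger's +y axis as about (0.107, 0.994) and its origin as about (0.502, 0.022). The pad centre is then about (0.491, -0.076). Next I move above the pad with the fingers closed.

Emit:
send_rows --pt "-15 -16 0 0" --pt "-30 -32 0 0" --pt "-30 -32 0 0" --pt "-30 -32 0 0" --pt "-30 -32 0 0" --pt "-30 -32 0 0" --pt "-30 -32 0 0" --pt "-30 -32 0 0" --pt "-30 -32 0 0" --pt "-30 -32 0 0" --grip 0 --grip_force 40

```text
time: 1.35
ee_pos: [0.4076, 0.1848, 0.3035]
tcp_rot: [0.224, 0.974, -0.0, -0.0]
ft_force: [0.9, -0.1, 0.4]
finger_gap: -0.003
finger_force: 0.0
```

Emit:
send_rows --pt "-30 -32 0 0" --pt "-30 -32 0 0" --pt "-30 -32 0 0" --pt "-30 -32 0 0" --pt "-30 -32 0 0" --pt "-15 -16 0 0" --pt "0 0 0 -10" --pt "0 0 0 -9.7" --pt "0 0 0 0" --pt "0 0 0 0"

```text
time: 2.6
ee_pos: [0.4788, -0.0439, 0.3036]
tcp_rot: [0.056, 0.998, -0.0, -0.0]
ft_force: [0.5, 0.5, -0.5]
finger_gap: 0.001
finger_force: 0.0
```

Emit:
send_rows --pt "-8 -14 20 0" --pt "-8 -13 30 0" --pt "0 0 40 0" --pt "0 0 40 0" --pt "0 0 30 0" --pt "0 0 15 0" --pt "0 0 4 0" --pt "0 0 0 0" --pt "0 0 0 0"

```text
time: 3.72
ee_pos: [0.493, -0.0726, 0.1261]
tcp_rot: [0.055, 0.999, 0.0, 0.001]
ft_force: [-0.0, 0.9, 0.2]
finger_gap: 0.003
finger_force: 0.0
```

```bash
python3 - <<'E'
from h import *
for n in('top','scene'):
    im=grab(n)[0]['pixels']; c=im[170:270,230:370] if n=='top' else im[170:290,220:380]
    cv2.imwrite(f'pics/{n}1.png',cv2.resize(c,None,fx=5,fy=5,interpolation=cv2.INTER_CUBIC))
E
python3 -c "
import cv2,numpy as np
a=cv2.resize(cv2.imread('pics/top1.png'),(550,393));b=cv2.imread('pics/scene1.png');print(b.shape)
b=cv2.resize(b,(267,200));cv2.imwrite('pics/top1.png',a)"
```

```text
(600, 800, 3)
```

View pics/scene1.png

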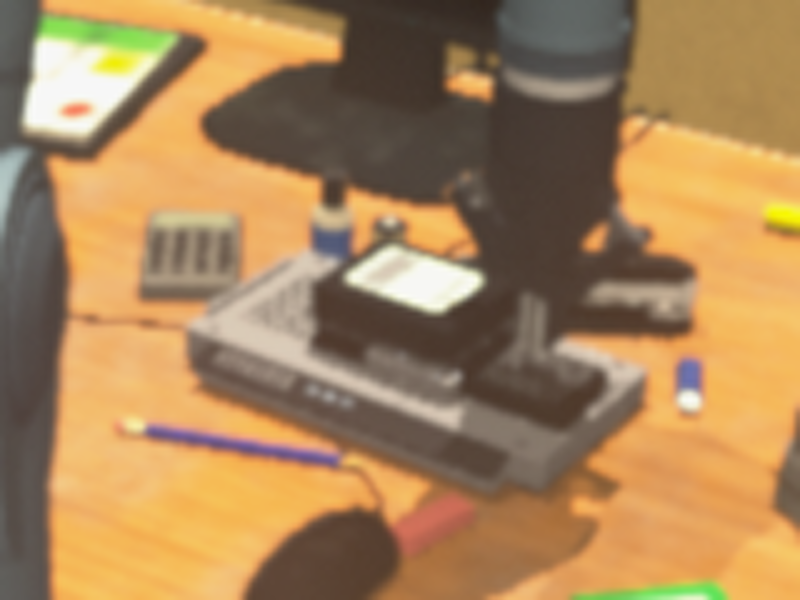

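The fingers stand over the pad at (530,350) in this crop, clear of the pack. I press down now.

Emit:
send_rows --pt "0 0 7 0" --pt "0 0 5 0" --pt "0 0 5 0" --pt "0 0 4 0" --pt "0 0 0 0" --pt "0 0 0 0"

```text
time: 4.58
ee_pos: [0.4918, -0.0725, 0.104]
tcp_rot: [0.054, 0.999, 0.0, -0.0]
ft_force: [0.1, 0.5, 3.7]
finger_gap: -0.005
finger_force: 2.1
```

Emit:
send_rows --pt "0 0 3 0" --pt "0 0 1 0" --pt "0 0 0 0" --pt "0 0 0 0"

```text
time: 5.08
ee_pos: [0.4919, -0.0725, 0.0999]
tcp_rot: [0.054, 0.999, 0.0, -0.0]
ft_force: [-1.8, 0.4, 4.6]
finger_gap: -0.001
finger_force: 2.8
```

Emit:
send_rows --pt "0 0 1 0" --pt "0 0 0 0" --pt "0 0 0 0"

```text
time: 5.45
ee_pos: [0.4919, -0.0726, 0.0995]
tcp_rot: [0.055, 0.999, 0.0, -0.0]
ft_force: [-4.2, 0.6, 9.6]
finger_gap: 0.001
finger_force: 5.1
```

Emit:
send_rows --pt "0 0 1 0" --pt "0 0 0 0" --pt "0 0 0 0"

```text
time: 5.82
ee_pos: [0.492, -0.0727, 0.0993]
tcp_rot: [0.055, 0.999, 0.001, -0.001]
ft_force: [-5.5, 0.9, 17.3]
finger_gap: -0.002
finger_force: 8.5
```

The pad is on its stop. I ease off 1 mm and slide.

Emit:
send_rows --pt "0 2 -1 0" --pt "0 4 0 0" --pt "0 4 0 0" --pt "0 4 0 0" --pt "0 4 0 0" --pt "0 4 0 0" --pt "0 4 0 0" --pt "0 2 0 0" --pt "0 0 0 0"

```text
time: 6.95
ee_pos: [0.4961, -0.0486, 0.0997]
tcp_rot: [0.056, 0.998, -0.002, 0.002]
ft_force: [-1.7, -6.1, 6.8]
finger_gap: 0.002
finger_force: 2.8
```

Emit:
send_rows --pt "0 3 0 0" --pt "0 3 0 0" --pt "0 3 0 0" --pt "0 0 0 0"

```text
time: 7.45
ee_pos: [0.4977, -0.0405, 0.1002]
tcp_rot: [0.056, 0.998, -0.003, 0.003]
ft_force: [-0.9, -7.0, 8.6]
finger_gap: -0.004
finger_force: 4.4
```

Emit:
send_rows --pt "0 4 0.5 0" --pt "0 4 0 0" --pt "0 4 0 0" --pt "0 4 0 0" --pt "0 0 0 0"

```text
time: 8.07
ee_pos: [0.4991, -0.0314, 0.1003]
tcp_rot: [0.059, 0.998, -0.006, 0.003]
ft_force: [-2.7, -18.5, 13.0]
finger_gap: -0.001
finger_force: 9.9
```

```bash
python3 - <<'E'
from h import *
g=grab('top');w=cloud(g);z=w[...,2]
cv2.imwrite('pics/top2.png',cv2.resize(g[0]['pixels'][170:270,230:370],None,fx=4,fy=4,interpolation=cv2.INTER_CUBIC))
im=g[0]['pixels'];s=np.zeros(z.shape,bool);s[182:258,240:340]=1;m=s&(z>.06)&(z<.078)
p=w[m][:,:2];e=np.array([.109,.994]);O=np.array([.5019,.0218]);d=(p-O)@e
print('pack top y range',np.percentile(d,[1,99])*1000, 'x',np.percentile((p-O)@[.994,-.109],[1,99])*1000,np.median(z[m]))
E
```

```text
pack top y range [-7.29481417 70.10711923] x [-38.86998007  42.37115111] 0.072296950053973
```

View pics/top2.png

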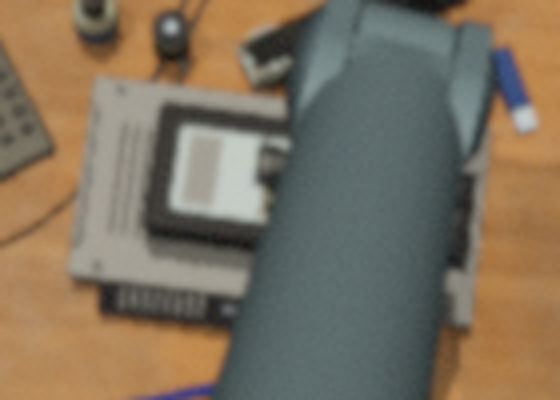

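The pack's front is at charger y of about +70, so its origin is at about +20 and it is past the nose. The fingers are catching on the nose (18 N), so I back off, rise above it and push higher on the pack's end.

Emit:
send_rows --pt "0 -5 0 0" --pt "0 -5 0 0" --pt "0 0 -6 0" --pt "0 0 -8 0" --pt "0 0 -5 0" --pt "0 0 0 0" --pt "0 0 0 0"

```text
time: 9.0
ee_pos: [0.4963, -0.0292, 0.1171]
tcp_rot: [0.054, 0.999, 0.0, -0.0]
ft_force: [-0.7, -1.3, 1.2]
finger_gap: -0.001
finger_force: 0.0
```

```bash
cat > p.py <<'E'
from h import *
w=cloud(grab('top'));z=w[...,2];s=np.zeros(z.shape,bool);s[182:258,240:340]=1;m=s&(z>.06)&(z<.078)
p=w[m][:,:2];O=np.array([.5019,.0218]);d=(p-O)@[.109,.994];x=(p-O)@[.994,-.109]
k=d>d.max()-.04
print('y',np.percentile(d,[1,99])*1000,'x',np.percentile(x[k],[1,99])*1000,np.median(z[m]),cv2.minAreaRect((p*1000).astype(np.float32)))
o=env.observe();q=o['ee_pos'][:2]-O;print('finger x,y',q@[.994,-.109],q@[.109,.994],o['ee_pos'],o['tcp_rot'])
E
python3 p.py
```

```text
y [-10.88390426  69.94631535] x [-38.59169888  42.46044033] 0.07244855611387602 ((507.265625, 50.111412048339844), (84.53921508789062, 85.04754638671875), 81.526611328125)
finger x,y 6.732920638608496e-06 -0.05151682063929556 [ 0.49629089 -0.0294127   0.11706105] [ 5.41439654e-02  9.98533041e-01  6.20562281e-05 -4.40209210e-04]
```

Emit:
send_rows --pt "-1 3 0 0" --pt "0 4 0 0" --pt "0 4 0 0" --pt "0 4 0 0" --pt "0 4 0 0" --pt "0 4 0 0" --pt "0 4 0 0" --pt "0 3 0 0" --pt "0 0 0 0"

```text
time: 10.18
ee_pos: [0.501, 0.0008, 0.1173]
tcp_rot: [0.054, 0.999, 0.0, -0.0]
ft_force: [-0.3, -1.1, -0.7]
finger_gap: -0.005
finger_force: 0.3
```

```bash
python3 p.py
```

```text
y [25.97841153 90.76508155] x [-39.36754968  41.66128666] 0.07243178819082036 ((509.339599609375, 78.82959747314453), (67.9571533203125, 84.80854797363281), 82.54653930664062)
finger x,y 0.0013636655105788288 -0.021080339769621415 [0.50095765 0.00069575 0.11737169] [ 5.40859275e-02  9.98536200e-01  4.00457071e-04 -9.99652906e-05]
```

Emit:
send_rows --pt "0 3 0 0" --pt "0 4 0 0" --pt "0 4 0 0" --pt "0 3 0 0" --pt "0 2 0 0" --pt "0 0 0 0" --pt "0 0 0 0"

```text
time: 11.1
ee_pos: [0.5027, 0.0162, 0.1174]
tcp_rot: [0.054, 0.999, 0.0, 0.0]
ft_force: [0.3, -1.8, -0.2]
finger_gap: 0.001
finger_force: 0.5
```

```bash
python3 p.py
```

```text
y [ 45.26221237 106.21159222] x [-39.59674472  40.8668874 ] 0.07245884789329032 ((511.350341796875, 95.90553283691406), (64.37251281738281, 84.9293212890625), 83.6004867553711)
finger x,y 0.001440759182256191 -0.005445175631583972 [0.50273866 0.01622999 0.11740365] [5.43196168e-02 9.98523561e-01 2.73695663e-04 4.00778275e-05]
```

The pack is at y of about 56 mm and straight, so I withdraw the hand.

Emit:
send_rows --pt "0 -4 0 0" --pt "0 -10 0 0" --pt "0 -4 0 0" --pt "0 0 -20 0" --pt "0 0 -40 0" --pt "0 -15 -40 0" --pt "0 -30 -40 0" --pt "0 -40 -20 0" --pt "0 -40 0 0" --pt "0 -40 0 0"

```text
time: 12.4
ee_pos: [0.4825, -0.1676, 0.278]
tcp_rot: [0.055, 0.999, 0.0, 0.001]
ft_force: [-0.6, -0.5, -0.4]
finger_gap: 0.003
finger_force: 0.0
```

Emit:
send_rows --pt "0 -40 0 0" --pt "0 -20 0 0" --pt "0 0 0 0" --pt "0 0 0 0"

```text
time: 12.9
ee_pos: [0.4764, -0.2247, 0.2771]
tcp_rot: [0.054, 0.999, 0.001, -0.0]
ft_force: [1.0, 1.2, 0.2]
finger_gap: 0.001
finger_force: 0.0
```

```bash
python3 p.py; python3 - <<'E'
from h import *
g=grab('top');w=cloud(g);O=np.array([.5019,.0218]);d=(w[...,:2]-O)@[.109,.994];x=(w[...,:2]-O)@[.994,-.109]
m=(abs(x)<.025)&(d>-.125)&(d<-.072);print('pad z',np.nanpercentile(w[...,2][m],[10,50,90]))
cv2.imwrite('pics/top3.png',cv2.resize(g[0]['pixels'][140:300,190:390],None,fx=3.7,fy=3.7,interpolation=cv2.INTER_CUBIC))
E
```

```text
y [  8.06513241 105.75399351] x [-39.84466319  40.58427471] 0.07229414483129809 ((509.1512756347656, 78.32191467285156), (99.87032318115234, 83.71074676513672), 83.72986602783203)
finger x,y 0.0016300687468730757 -0.24728526008651625 [ 0.47656409 -0.22419964  0.27709923] [ 5.34324426e-02  9.98571288e-01  5.61881503e-04 -2.05180783e-04]
pad z [0.03548898 0.03862157 0.04172558]
```

View pics/top3.png

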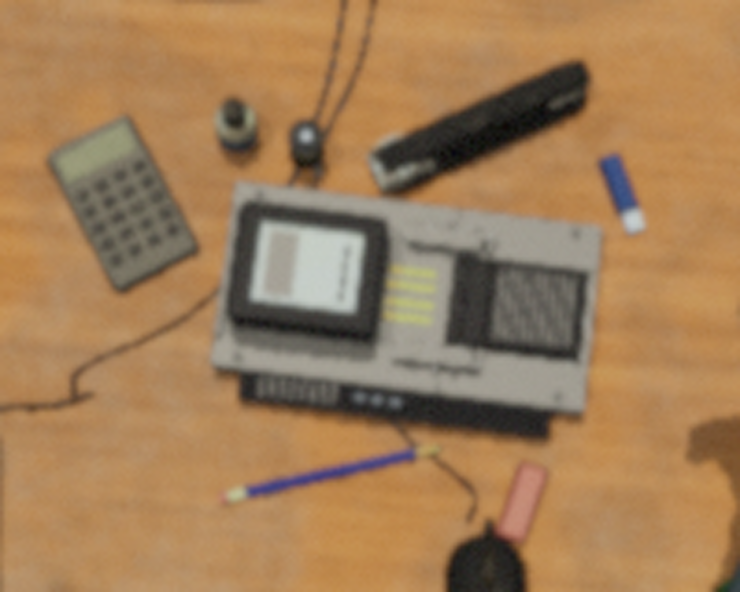

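The pack (310,270 in the crop) is clear of the rails at y of about 57 mm and straight. The latch pad is up at z = 38 mm, and the bystanders are where they were. I hand the job in.

```bash
python3 -c "
from rig import env
print(env.finish_job())"
```

```text
the job is handed in; nothing more can be done
None
```

The job is handed in with no verdict returned: the pack stands straight on the open shelf at about y = 57 mm, the latch is back up, the hand is clear, and the bystanders look undisturbed.

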